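# Lay the bearing cover plate face down on the mat

## Robot

A 7-joint arm with a two-finger parallel gripper is mounted at the origin on a cart in front of the work surface, level with it; the furniture and walls round the work are solid. World frame = base frame: x ahead of the robot, y to its left, z up, the work surface at z = 0. Lengths are in m, angles in rad, forces in N, time in s.
With the tool pointing down it reaches from about 0.375 to 0.925 m from the base axis. Payload 3.1 kg.
Tool frame: the origin (TCP) lies between the finger pads; the fingertips stand 19 mm ahead of it and the grasp point (between the pads) is the TCP; z points along the fingers, y is the direction in which the jaws open and shut (so a half turn about z gives the same grasp; the last joint's range is limited). The gripper opens to 85 mm and grips with 20 to 120 N. Pads are 22 mm wide; open, the fingers measure 114 mm over their backs; the gripper's body (76 mm by 85 mm) begins 54 mm behind the grasp point. The pads swing forward as they close: fully open they stand 13 mm farther back than shut.
Start: joints at [1.063, 0.383, 0.044, 1.598, -0.018, 1.161, -0.05], TCP at [0.259, -0.596, 0.25] pointing down, gripper open.
Joint ranges: [-2.61, 2.61], [-0.41, 2.15], [-1.48, 1.57], [0, 2.5], [-1.57, 4.71], [0.05, 1.97], [-2.85, 2.85]. Speed limits (rad/s): [2.79, 2.79, 3.14, 3.14, 3.14, 3.14, 3.14].

## Interface

Orientations are given as a unit quaternion [x, y, z, w].
In Python, from bench import move_ptp, movel, move_j, move_gripper, pause, inverse_kinematics, read_camera, camera_params, MotionError, sign_off, look_for, tip_of, read_time_s, read_qpos, read_joint_vel, read_effort, read_eef_pos, read_tcp_rot, read_ft_force, read_ft_torque, read_finger_gap gives the robot as it stands. Calls block until the motion is done:
- move_ptp(position, orientation): joint-space move of the TCP to a pose.
- movel(position, orientation=None, speed=0.15): straight line of the TCP; orientation=None keeps the orientation; speed is the mean speed in m/s.
- move_j(angles): joint-space move.
- move_gripper(opening, effort=None): finger opening in m; effort is the grip in N (None keeps the last); returns when the fingers have stopped.
- pause(seconds).
- inverse_kinematics(position, orientation): joint angles nearest the present ones, or None.
- read_camera(name): name is "scene" or "top" or "wrist"; returns the picture (400x640x3 uint8, red, green, blue); there is no depth.
- camera_params(name): a dict with "K" (3x3 intrinsics, pixels), "camera_from_world" (4x4, takes a point from world to camera coordinates). Camera axes: x right, y down, z forward; pixel columns grow to the right and rows downward; lengths in m; the calibration is good to about 2 mm. A picture is of the moment at which its call begins: read the wrist's pose just before it. camera_params takes no time and is no camera call; for the wrist camera it gives the pose at the moment of the call.
A pose or a line that the arm cannot do raises MotionError and nothing moves.
- sign_off(): hands the job in, once; it reports no verdict.
Trained networks look in the newest picture that a camera, given by its name, has taken for a name from the list of things; names that differ only in an ending like _2 or _b are one class to them, and where a whole thing is asked for, a point or a joint stands for the part that bears it (a point fixed in the world has none). Each returns a list of dicts, best first, with "confidence" (0 to 1); they miss things now and then, are a little off and sometimes report something else, mostly with a low value. They report only what shows in the picture. A call takes as long as a camera call.
- look_for(camera, name): "at" ([column, row] in pixels, amid what is visible of it).
- tip_of(camera, name): "at" ([column, row] in pixels: a listed point, or the origin of a listed thing).
Readings, each from a call of its own:
- read_time_s(): time.
- read_qpos(): joint angles.
- read_joint_vel(): joint speeds.
- read_effort(): joint torques, N m.
- read_eef_pos(): TCP position.
- read_tcp_rot(): TCP orientation.
- read_ft_force(): force on the tool from outside, world axes, zero at the start.
- read_ft_torque(): the same for the moment, N m.
- read_finger_gap(): finger opening in m.
Only numpy, scipy, OpenCV 4.12 (cv2) and the standard library are available. Lean on these libraries where they do the work, as an engineer would, in place of code of your own. Each camera call takes 0.05 s, during which the arm holds its last target.

## Task

Two steel plates lean in the stand. Take the one with the large round recess in its face, turn it over and lay it flat, recessed face down, in the middle of the black rubber mat. Do not drop it from a height, and leave the other plate in the stand.

Things in the scene. Friction and masses are not known exactly. Their poses are not given: they have to be found in the camera images.
- cover_plate: plate to turn over: bright steel, 120 x 80 x 10 mm, 0.4 kg. Face: round recess 48 mm wide, 3 mm deep, round a 24 mm through hole; 14 mm counterbored hole near each corner. Back plain but for the holes. Origin: centre of the back; +z out through the recessed face, x along the 120 mm, y along the 80 mm. Starts on a short edge, +x up, leaning back 15 degrees, face to the robot and a little up
- blank_plate: the other plate in the stand, to be left there: same steel, outline, thickness and frame, but no recess and no hole in its middle, only four 8 mm holes near the corners
- plate_stand: fixed dark steel stand, both plates side by side, 120 mm between centres. Origin: middle of the seat line, on the table; x the way the plates lean, y along the row. Base 130 x 250 x 8 mm on 8 mm feet; back rest 230 mm wide, its top about 90 mm above the table; a front lip 8 mm high holds the plates' feet (pull a plate out lengthwise)
- rubber_mat: black rubber mat fixed to the table, 240 x 220 x 5 mm, x along the 240 mm. Origin: centre of its underside, on the table; its top is 5 mm higher
- cover_pinch (a point): good place to pinch the cover plate across its 10 mm thickness: mid-thickness, mid-width, 15 mm below the edge that starts uppermost (at x 45, y 0, z 5 mm of the plate; same axes). Plain metal 34 mm down from that edge and 50 mm wide; the plate's upper half stands free of the back rest, front and back. The holes are no use for gripping

How it is judged:
By the outcome, as a careful person would: the job done as asked, in the order asked, and still so for the second after the job is handed in, with the robot touching nothing.
It also fails if it takes over 45 s, if anything falls off the work surface, if the arm or the gripper's body presses on something with over 40 N, if the wrist force passes 120 N, or if a joint passes its speed limit or range.

## Working session

There is one attempt and no reset: what is moved stays moved. The work goes in short steps, each a Python script; the robot and the scene stay as the last script left them, time stands still between calls to the robot, and variables do not carry over. Pictures are saved under pics/ and viewed, and the job is handed in when it is done.

```bash
ls; mkdir -p pics
python3 - <<'E'
from bench import *
import cv2
for c in ["scene","top","wrist"]:
    im=read_camera(c); cv2.imwrite(f"pics/a_{c}.png",im[:,:,::-1])
    print(c,camera_params(c)["K"],camera_params(c)["camera_from_world"])
    for n in ["cover_plate","blank_plate","plate_stand","rubber_mat","cover_pinch"]:
        print(n,[(d["at"],round(d["confidence"],2)) for d in look_for(c,n)[:3]],[(d["at"],round(d["confidence"],2)) for d in tip_of(c,n)[:3]])
print(read_time_s(),read_eef_pos(),read_tcp_rot())
E
```

```text
pics
scene [[383.61518731   0.         321.13650978]
 [  0.         383.61518731 201.37423494]
 [  0.           0.           1.        ]] [[ 0.68367436 -0.72969583  0.01154828 -0.37270769]
 [-0.3611138  -0.35200498 -0.86353304  0.30358767]
 [ 0.63418152  0.58620516 -0.50416001  0.56939052]
 [ 0.          0.          0.          1.        ]]
cover_plate [([416.3, 275.5], 0.88)] [([416.8, 278.8], 0.78)]
blank_plate [([370.2, 244.4], 0.81)] [([371.8, 245.4], 0.96)]
plate_stand [([390.5, 306.0], 0.59)] [([382.8, 298.5], 0.98)]
rubber_mat [([280.3, 212.0], 0.86)] [([280.5, 212.6], 0.91)]
cover_pinch [([416.8, 275.9], 0.85)] [([419.8, 258.6], 0.84)]
top [[483.89206909   0.         315.29882716]
 [  0.         483.89206909 193.33353678]
 [  0.           0.           1.        ]] [[ 8.82339906e-03 -9.99960783e-01  7.61320457e-04 -9.80610521e-03]
 [-9.78973868e-01 -8.79337608e-03 -2.03796082e-01  5.50074770e-01]
 [ 2.03794784e-01  1.05286132e-03 -9.79013063e-01  1.07942131e+00]
 [ 0.00000000e+00  0.00000000e+00  0.00000000e+00  1.00000000e+00]]
cover_plate [([433.1, 208.1], 0.76)] [([433.1, 2
[... 206 characters left out ...]
183.8], 0.96)]
cover_pinch [([433.1, 210.0], 0.68)] [([436.2, 201.3], 0.86), ([432.0, 207.0], 0.44)]
wrist [[311.10955176   0.         317.33945514]
 [  0.         311.10955176 200.74328875]
 [  0.           0.           1.        ]] [[ 3.99171930e-01 -9.16876010e-01 -3.89771391e-04 -6.50075462e-01]
 [-8.66511144e-01 -3.77383926e-01  3.26710591e-01 -4.27787503e-02]
 [-2.99700196e-01 -1.30075956e-01 -9.45124351e-01  3.80800557e-01]
 [ 0.00000000e+00  0.00000000e+00  0.00000000e+00  1.00000000e+00]]
cover_plate [] []
blank_plate [] []
plate_stand [] []
rubber_mat [] []
cover_pinch [] []
1.65 [ 0.25901495 -0.59617184  0.25027446] [ 9.79080065e-01  2.03475370e-01  2.03721136e-05 -8.48479932e-06]
```

View pics/a_scene.png

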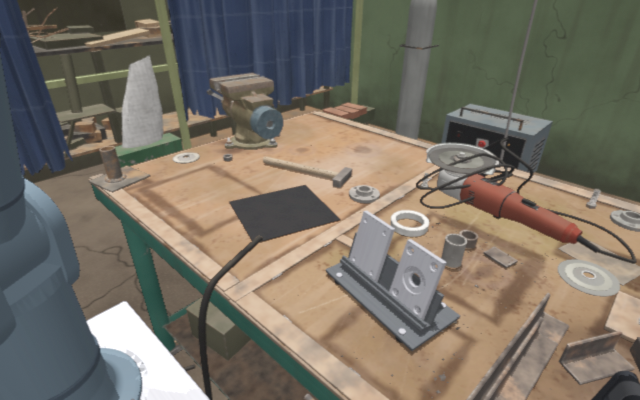

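View pics/a_top.png

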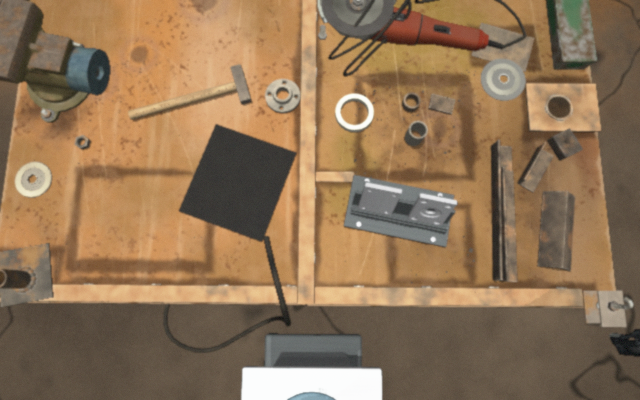

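```bash
cat > h.py <<'E'
import numpy as np, cv2
from bench import *
def tri(uvs,cams):
    A=[]
    for (u,v),c in zip(uvs,cams):
        p=camera_params(c); P=np.array(p["K"])@np.array(p["camera_from_world"])[:3]
        A+= [u*P[2]-P[0], v*P[2]-P[1]]
    X=np.linalg.svd(np.array(A))[2][-1]; return X[:3]/X[3]
def onz(uv,c,z):
    p=camera_params(c);M=np.array(p["camera_from_world"]);R,t=M[:3,:3],M[:3,3]
    d=R.T@np.linalg.solve(np.array(p["K"]),[*uv,1]);o=-R.T@t
    return o+d*(z-o[2])/d[2]
def proj(X,c):
    p=camera_params(c); x=np.array(p["K"])@(np.array(p["camera_from_world"])[:3]@np.append(X,1)); return x[:2]/x[2]
E
python3 - <<'E'
from h import *
im=cv2.imread("pics/a_top.png"); g=cv2.cvtColor(im,cv2.COLOR_BGR2GRAY)
T=dict(cover=([416.8,278.8],[433.1,204.9]),pinch=([419.8,258.6],[436.2,201.3]),blank=([371.8,245.4],[378.9,196.2]),stand=([382.8,298.5],[399.6,215.0]),mat=([280.5,212.6],[237.8,183.8]))
for k,(s,t) in T.items():
    X=tri([s,t],["scene","top"]); print(k,X.round(4), (proj(X,"top")-t).round(1),(proj(X,"scene")-s).round(1))
print("stand z0",onz(T['stand'][1],"top",0),onz(T['stand'][0],"scene",0))
# mat
m=(im.max(2)<50).astype(np.uint8)
n,l,st,c=cv2.connectedComponentsWithStats(cv2.morphologyEx(m,cv2.MORPH_OPEN,np.ones((9,9))))
i=l[184,238]; cn=max(cv2.findContours((l==i).astype(np.uint8),0,2)[0],key=cv2.contourArea)
W=np.array([onz(p[0]+0.0,"top",0.005)[:2] for p in cn]).astype(np.float32)
print("mat",cv2.minAreaRect(W))
cv2.imwrite("pics/b.png",np.vstack([cv2.resize(im[160:260,330:470],None,fx=4,fy=4,interpolation=cv2.INTER_CUBIC)]))
s=cv2.imread("pics/a_scene.png");cv2.imwrite("pics/b2.png",cv2.resize(s[200:350,320:470],None,fx=4,fy=4,interpolation=cv2.INTER_CUBIC))
E
```

```text
cover [ 0.5174 -0.2706  0.0843] [-1.2  1.1] [ 3.2 -0.7]
pinch [ 0.5179 -0.2676  0.1284] [-1.   0.8] [ 2.4 -0.5]
blank [ 0.538  -0.1495  0.0842] [-0.4  0.4] [ 1.  -0.2]
stand [ 5.079e-01 -2.096e-01  2.000e-04] [-0.7  0.7] [ 1.9 -0.4]
mat [ 0.585   0.1887 -0.0055] [-0.2  0.2] [ 0.4 -0.1]
stand z0 [ 0.5096781  -0.21142537  0.        ] [ 0.50443816 -0.2072817   0.        ]
mat ((0.588269829750061, -0.016602933406829834), (1.0038177967071533, 1.7123371362686157), 0.5344646573066711)
```

View pics/b.png

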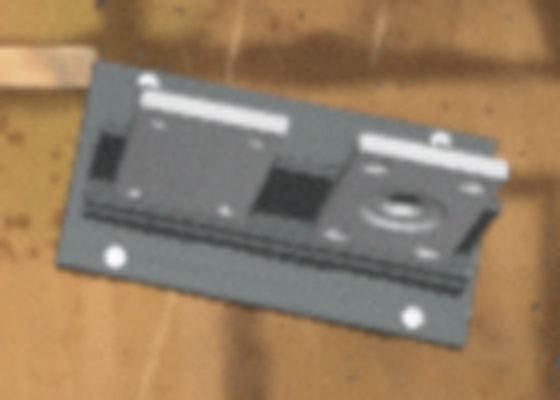

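View pics/b2.png

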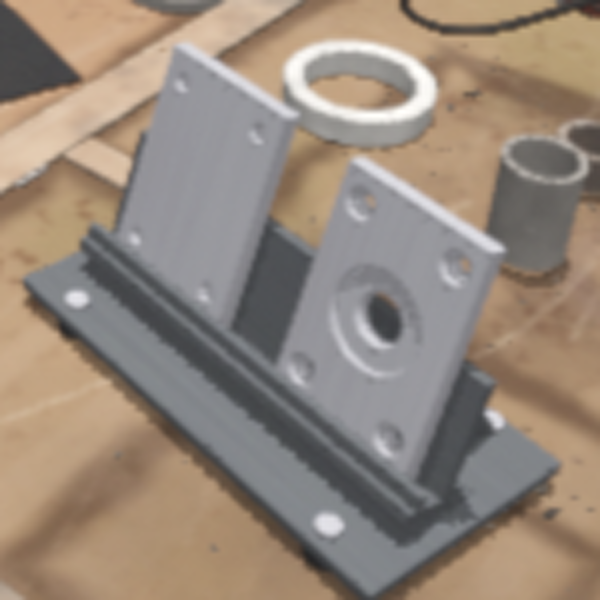

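```bash
cat >> h.py <<'E'
def plateR(yaw,lean=np.radians(15)):
    a=np.array([np.cos(yaw),np.sin(yaw),0]);u=np.array([0,0,1.])
    x=np.cos(lean)*u+np.sin(lean)*a; z=-np.cos(lean)*a+np.sin(lean)*u
    return np.stack([x,np.cross(z,x),z],1)
E
python3 - <<'E'
from h import *
from scipy.optimize import least_squares
# (plate pt fn, zoom px)
t=[((60,40,0),(362,135)),((60,-40,0),(508,160)),((60,-40,10),(505,178)),((60,40,10),(357,150)),
 ('h',1,1,375,170),('h',1,-1,472,188),('h',-1,1,335,235),('h',-1,-1,427,253)]
s=[((60,40,0),(360,158)),((60,-40,0),(505,244)),((60,-40,10),(497,256)),((60,40,10),(350,165)),
 ('h',1,1,362,202),('h',1,-1,456,265),('h',-1,1,300,368),('h',-1,-1,388,438),((-60,-40,10),(410,480))]
def res(p,full=False):
    R=plateR(p[3]);r=[]
    for c,L,off,b in (("top",t,(330,160),p[6:8]),("scene",s,(320,200),p[8:10])):
        for e in L:
            if e[0]=='h': X=np.array([e[1]*p[4],e[2]*p[5],.010]);uv=e[3:]
            else: X=np.array(e[0])/1e3;uv=e[1]
            uv=np.array(uv)/4+off-.375
            r.append(proj(R@X+p[:3],c)+b-uv)
    r=np.array(r)
    return r if full else np.r_[r.ravel(), p[6:]/1.0]
f=least_squares(res,np.r_[.517,-.27,.08,-.18,.045,.028,np.zeros(4)])
p=f.x;print(p.round(4),np.degrees(p[3]));print(res(p,1).round(1).tolist())
R=plateR(p[3]);print("pinch",R@[.045,0,.005]+p[:3],"bottom z",(R@[-.06,0,0]+p[:3]),(R@[-.06,0,.01]+p[:3]))
# mat by thresholds
im=cv2.imread("pics/a_top.png");print(im[184,238],im[230,200])
m=(im.max(2)<70).astype(np.uint8)
m=cv2.morphologyEx(m,cv2.MORPH_OPEN,np.ones((15,15)))
n,l,st,c=cv2.connectedComponentsWithStats(m);i=l[184,238];print(i,st[i])
cn=max(cv2.findContours((l==i).astype(np.uint8),0,2)[0],key=cv2.contourArea)
W=np.array([onz(q[0]+0.0,"top",0.005)[:2] for q in cn]).astype(np.float32)
print("mat",cv2.minAreaRect(W))
E
```

```text
[ 0.5122 -0.2676  0.0844 -0.1693  0.0455  0.0268 -0.0638  0.262   0.046
 -0.0757] -9.698780007696604
[[-0.7, 0.3], [-0.5, 0.4], [0.0, 0.1], [0.2, 0.6], [0.1, -0.4], [0.2, -0.7], [0.5, -0.0], [0.2, -0.5], [0.5, -0.1], [0.5, 1.0], [-0.9, -1.0], [-0.4, -1.1], [-0.3, 0.2], [0.2, -0.0], [0.8, 0.5], [0.9, 0.1], [-1.3, 0.7]]
pinch [ 0.51889376 -0.26870682  0.12913513] bottom z [ 0.49686678 -0.26494216  0.02641882] [ 0.48734559 -0.26331488  0.02900701]
[57 58 62] [100 153 204]
1 [ 185  130  105  106 7774]
mat ((0.5895988941192627, 0.1867372989654541), (0.2136756181716919, 0.23349319398403168), 70.44005584716797)
```

```bash
cat >> h.py <<'E'
from scipy.spatial.transform import Rotation as Ro
PC=np.array([.5122,-.2676,.0844]); YAW=-.1693
MAT=np.array([.588,.187,.005])
def tool(psi,th,s=1):
    """tool z heading psi, dipping th below horizontal; plate face normal (down side) = -s*... ; returns quat; plate z_p = s*tool y"""
    z=np.array([np.cos(psi)*np.cos(th),np.sin(psi)*np.cos(th),-np.sin(th)])
    zp=np.array([-np.cos(psi)*np.sin(th),-np.sin(psi)*np.sin(th),-np.cos(th)])
    y=s*zp; x=np.cross(y,z)
    return Ro.from_matrix(np.stack([x,y,z],1)).as_quat(), z, zp
def place(psi,th,s,c=None,lift=0.0,grip=.045):
    """TCP pose with plate's far face edge (x=-60,z=10) on mat such that when flat the plate centre is at c"""
    c=MAT if c is None else c
    q,z,zp=tool(psi,th,s)
    h=np.array([np.cos(psi),np.sin(psi),0])
    edge=c+h*.060+[0,0,lift]
    p=edge - zp*.005 - z*(.060+grip)
    return p,q,z,zp
E
python3 - <<'E'
from h import *
# grasp orientation
th=np.radians(75)
for s in (1,-1):
    q,z,zp=tool(YAW,th,s); R=plateR(YAW); print(z,-R[:,0],zp,R[:,2])
    p=R@[.045,0,.005]+PC
    print("grasp",s,inverse_kinematics(p,q),inverse_kinematics(p-.10*z,q))
    for thd in (15,20,25,30,40):
        row=[]
        for psi in np.arange(-180,180,15):
            pp,qq,_,_=place(np.radians(psi),np.radians(thd),s)
            k=inverse_kinematics(pp,qq)
            if k is not None: row.append((int(psi),np.round(k,1).tolist()))
        print(s,thd,row)
print(read_time_s())
E
```

```text
[ 0.2551187  -0.04360904 -0.96592583] [-0.2551187   0.04360904 -0.96592583] [-0.95211594  0.16275116 -0.25881905] [-0.95211594  0.16275116  0.25881905]
grasp 1 [ 0.31724407  0.28900399  0.14257764  2.0450032  -0.20936166  0.56767495
 -2.69899928] [ 0.42357455  0.11017423  0.03684196  2.020408   -0.11331904  0.76295395
 -2.77902319]
1 15 [(-105, [-0.8, 1.3, 0.3, 1.1, 0.5, 1.9, 0.6]), (-90, [-0.7, 1.2, -0.2, 1.3, 0.9, 1.9, 0.4]), (-75, [-0.5, 1.1, -0.5, 1.5, 1.3, 1.9, 0.4]), (-60, [-0.4, 1.1, -0.6, 1.7, 1.5, 1.9, 0.3]), (-45, [-0.6, 1.0, -0.4, 1.9, 1.5, 1.6, 0.3]), (-30, [-0.6, 0.9, -0.4, 2.1, 1.8, 1.6, 0.2]), (-15, [-1.0, 0.9, 0.0, 2.3, 2.0, 1.3, -0.0]), (0, [-1.3, 1.0, 0.5, 2.4, 2.3, 1.1, -0.4]), (15, [-1.6, 1.6, 0.9, 2.5, 2.7, 1.2, -1.3]), (30, [-1.3, 1.5, 0.9, 2.5, 2.9, 1.7, -1.1]), (45, [-0.9, 1.4, 0.9, 2.4, 3.4, 1.9, -0.8]), (60, [1.1, 1.4, -1.0, 2.1, -1.2, 0.3, -0.2]), (75, [0.6, 1.0, -0.4, 2.0, -1.3, 1.0, -0.3]), (90, [0.5, 1.0, -0.4, 1.8, -1.1, 1.2, -0.5]), (105, [0.4, 1.1, -0.3, 1.5, -0.9, 1.4, -0.6]), (120, [0.3, 1.2, -0.3, 1.3, -0.7, 1.6, -0.7]), (135, [0.2, 1.2, -0.3, 1.1,
[... 7914 characters left out ...]
1.4, 1.7, -2.6]), (-45, [-1.2, 0.7, 0.5, 2.0, 0.9, 0.8, -2.3]), (-30, [0.2, 1.1, -1.3, 2.1, 1.9, 1.7, -2.4]), (-15, [0.4, 1.0, -1.3, 2.2, 2.1, 1.5, -2.2]), (0, [0.3, 0.7, -1.0, 2.3, 2.2, 1.0, -2.3]), (15, [0.7, 1.0, -1.3, 2.3, 2.4, 0.9, -1.9]), (30, [0.9, 1.0, -1.2, 2.3, 2.5, 0.6, -1.7]), (45, [1.0, 1.0, -1.2, 2.3, 2.3, 0.3, -1.2]), (60, [0.7, 0.7, -0.8, 2.1, -1.4, 0.3, 2.4]), (75, [0.4, 0.6, -0.5, 2.0, -1.1, 0.7, 2.3]), (90, [0.5, 0.7, -0.6, 1.9, -0.7, 0.8, 2.2]), (105, [0.5, 0.8, -0.6, 1.7, -0.5, 1.0, 2.1]), (120, [0.7, 1.3, -1.3, 1.5, 0.4, 1.3, 1.7]), (135, [0.6, 1.3, -1.3, 1.4, 0.4, 1.5, 1.8]), (150, [0.5, 1.4, -1.3, 1.2, 0.5, 1.7, 2.0]), (165, [0.4, 1.4, -1.3, 1.1, 0.6, 1.9, 2.1])]
1.65
```

Run:
```python
from h import *
th=np.radians(105);R=plateR(YAW);p=R@[.045,0,.005]+PC
for s in (1,-1):
    q,z,zp=tool(YAW,th,s);print(z+R[:,0],zp-R[:,2])
    for b in (0,.1,.2): print(s,b,np.round(inverse_kinematics(p-b*z,q),2) if inverse_kinematics(p-b*z,q) is not None else None)
    for zz in (.3,.35,.4):
      for x,y in((.5,-.25),(.5,-.1),(.5,0)):
        k=inverse_kinematics([x,y,zz],q);print(s,x,y,zz,None if k is None else np.round(k,2))
```

```text
[-1.11022302e-16  2.08166817e-17  0.00000000e+00] [0.00000000e+00 0.00000000e+00 1.11022302e-16]
1 0 [-0.46  1.08  1.36  1.71 -0.89  1.48 -2.21]
1 0.1 [-0.43  0.94  1.37  1.58 -0.74  1.58 -2.31]
1 0.2 [-0.39  0.86  1.37  1.4  -0.66  1.72 -2.38]
1 0.5 -0.25 0.3 [-0.54  0.72  1.38  1.63 -0.54  1.59 -2.39]
1 0.5 -0.1 0.3 [-0.87  0.59  1.39  1.75 -0.48  1.56 -2.68]
1 0.5 0 0.3 [ 0.91  0.49 -1.24  1.69  0.34  1.53  2.57]
1 0.5 -0.25 0.35 [-0.54  0.65  1.38  1.57 -0.48  1.66 -2.44]
1 0.5 -0.1 0.35 [-0.89  0.51  1.39  1.68 -0.41  1.63 -2.74]
1 0.5 0 0.35 [ 0.92  0.43 -1.24  1.63  0.28  1.61  2.61]
1 0.5 -0.25 0.4 [-0.53  0.6   1.38  1.49 -0.43  1.73 -2.47]
1 0.5 -0.1 0.4 [-0.9   0.45  1.39  1.61 -0.36  1.7  -2.78]
1 0.5 0 0.4 [ 0.92  0.39 -1.24  1.55  0.24  1.69  2.63]
[-1.11022302e-16  2.08166817e-17  0.00000000e+00] [0.00000000e+00 0.00000000e+00 1.11022302e-16]
-1 0 [ 0.58  0.55 -0.27  1.66  0.19  1.22  0.07]
-1 0.1 [ 0.57  0.49 -0.27  1.52  0.17  1.4   0.09]
-1 0.2 [ 0.55  0.47 -0.27  1.35  0.15  1.59  0.11]
-1 0.5 -0.25 0.3 [ 0.59  0.34 -0.28  1.58  0.13  1.49  0.11]
-1 0.5 -0.1 0.3 [ 0.46  0.26 -0.39  1.69  0.07  1.47 -0.12]
-1 0.5 0 0.3 [ 0.38  0.25 -0.5   1.71  0.05  1.46 -0.3 ]
-1 0.5 -0.25 0.35 [ 0.59  0.31 -0.28  1.52  0.12  1.59  0.12]
-1 0.5 -0.1 0.35 [ 0.46  0.23 -0.39  1.62  0.06  1.57 -0.11]
-1 0.5 0 0.35 [ 0.38  0.22 -0.5   1.65  0.03  1.55 -0.29]
-1 0.5 -0.25 0.4 [ 0.58  0.29 -0.28  1.44  0.11  1.68  0.13]
-1 0.5 -0.1 0.4 [ 0.46  0.21 -0.39  1.55  0.05  1.66 -0.11]
-1 0.5 0 0.4 [ 0.39  0.2  -0.51  1.57  0.02  1.65 -0.29]
```

Run:
```python
from h import *
th=np.radians(105);R=plateR(YAW);p=R@[.045,0,.005]+PC
q,z,zp=tool(YAW,th,-1)
move_gripper(.05,100)
move_ptp(p-.1*z,q)
im=read_camera("wrist"); 
for n in ("cover_pinch","cover_plate"):
    for d in tip_of("wrist",n)[:2]: print(n,d,"expect",proj(p if n=="cover_pinch" else PC,"wrist"))
o=im[:,:,::-1].copy()
for X in [(60,40,0),(60,-40,0),(60,40,10),(60,-40,10),(-60,40,10),(-60,-40,10)]:
    u=proj(R@(np.array(X)/1e3)+PC,"wrist");cv2.circle(o,(int(u[0]),int(u[1])),2,(0,0,255),-1)
u=proj(p,"wrist");cv2.circle(o,(int(u[0]),int(u[1])),2,(0,255,0),-1)
cv2.imwrite("pics/c.png",o);print(read_time_s(),read_eef_pos(),read_qpos().round(2))
```

```text
cover_pinch {'at': [314.7, 210.5], 'confidence': 0.85} expect [318.04096505 205.68611703]
cover_plate {'at': [320.2, 186.6], 'confidence': 0.77} expect [323.36671064 189.09838509]
3.8333 [ 0.54330309 -0.27556535  0.2258919 ] [ 0.57  0.49 -0.27  1.52  0.17  1.4   0.09]
```

View pics/c.png

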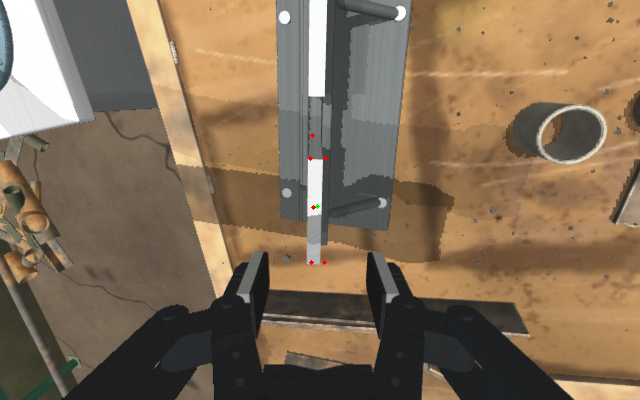

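Run:
```python
from h import *
th=np.radians(105);R=plateR(YAW);a=np.array([np.cos(YAW),np.sin(YAW),0])
p=R@[.045,0,.005]+PC-.0017*a
q,z,zp=tool(YAW,th,-1)
movel(p-.1*z,q,.1);movel(p,q,.08)
f0=read_ft_force();print(f0,read_eef_pos()-p)
im=read_camera("wrist");cv2.imwrite("pics/d0.png",im[:,:,::-1])
move_gripper(0.0,100)
print(read_finger_gap(),read_ft_force(),read_time_s())
im=read_camera("wrist");cv2.imwrite("pics/d.png",im[:,:,::-1])
```

```text
[ 0.01227267 -0.14433235  0.47304949] [ 0.000686   -0.00018052  0.00067709]
0.008887940652179668 [-3.10166853  2.01072577  4.79418266] 5.9833
```

View pics/d.png

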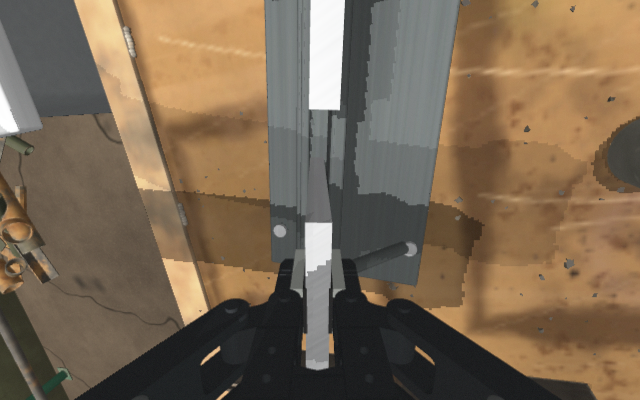

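Run:
```python
from h import *
p=read_eef_pos();q,z,zp=tool(YAW,np.radians(105),-1)
movel(p-.02*z,q,.05);print(read_ft_force(),read_finger_gap())
movel(p-.13*z,q,.12)
p=read_eef_pos();movel([p[0]-.02,p[1]+.03,.38],None,.2)
print(read_ft_force(),read_ft_torque(),read_finger_gap(),read_time_s(),read_qpos().round(2))
for psi in (-90,-75,-60,90,105):
    for thd in (20,60):
        for lift in (.03,.2):
            pp,qq,_,_=place(np.radians(psi),np.radians(thd),-1,lift=lift);k=inverse_kinematics(pp,qq);print(psi,thd,lift,pp.round(3),None if k is None else k.round(2))
for c in("scene","wrist"):
    cv2.imwrite(f"pics/e_{c}.png",read_camera(c)[:,:,::-1])
```

```text
[-3.16223569  0.74544409 -1.49046857] 0.00912204706460788
[ 0.29301677 -0.12819996 -4.12714595] [-0.11612402 -0.52006806  0.03851737] 0.008777459150244643 8.4583 [ 0.56  0.35 -0.29  1.41  0.12  1.66  0.1 ]
-90 20 0.03 [0.588 0.224 0.076] [-1.43  1.62  1.35  1.37 -0.36  1.54 -1.8 ]
-90 20 0.2 [0.588 0.224 0.246] [-1.43  1.34  1.36  1.39 -0.09  1.6  -1.75]
-90 60 0.03 [0.588 0.175 0.128] [-0.28  0.63 -0.39  1.63  0.66  1.33 -2.51]
-90 60 0.2 [0.588 0.175 0.298] [-0.18  0.47 -0.52  1.51  0.62  1.6  -2.38]
-75 20 0.03 [0.578 0.223 0.076] [-0.41  1.07 -0.62  1.51  1.28  1.95 -2.75]
-75 20 0.2 [0.578 0.223 0.246] [-1.54  1.09  1.14  1.6   0.22  1.35 -1.91]
-75 60 0.03 [0.591 0.176 0.128] [-0.26  0.58 -0.43  1.72  0.77  1.23 -2.36]
-75 60 0.2 [0.591 0.176 0.298] [-0.12  0.43 -0.61  1.59  0.71  1.49 -2.19]
-60 20 0.03 [0.57  0.219 0.076] [-0.35  1.03 -0.71  1.72  1.48  1.88 -2.74]
-60 20 0.2 [0.57  0.219 0.246] [-1.57  0.82  0.93  1.8   0.6   1.18 -2.12]
-60 60 0.03 [0.594 0.177 0.128] [-0.22  0.53 -0.47  1.81  0.87  1.12 -2.2 ]
-60 60 0.2 [0.594 0.177 0.298] [-0.03  0.38 -0.71  1.68  0.77  1.37 -2.01]
90 20 0.03 [0.588 0.15  0.076] [ 0.68  0.98 -0.66  1.79 -0.81  0.99  2.39]
90 20 0.2 [0.588 0.15  0.246] [ 0.62  0.63 -0.58  1.82 -0.97  1.21  2.25]
90 60 0.03 [0.588 0.199 0.128] [ 0.44  0.59 -0.73  1.83 -0.2   0.76  1.52]
90 60 0.2 [0.588 0.199 0.298] [ 0.44  0.35 -0.72  1.71 -0.32  1.06  1.48]
105 20 0.03 [0.598 0.151 0.076] [ 0.6   1.06 -0.66  1.58 -0.58  1.22  2.28]
105 20 0.2 [0.598 0.151 0.246] [ 0.61  0.78 -0.68  1.6  -0.71  1.37  2.15]
105 60 0.03 [0.585 0.198 0.128] [ 0.41  0.64 -0.72  1.74 -0.15  0.92  1.71]
105 60 0.2 [0.585 0.198 0.298] [ 0.43  0.43 -0.74  1.62 -0.25  1.2   1.66]
```

View pics/e_scene.png

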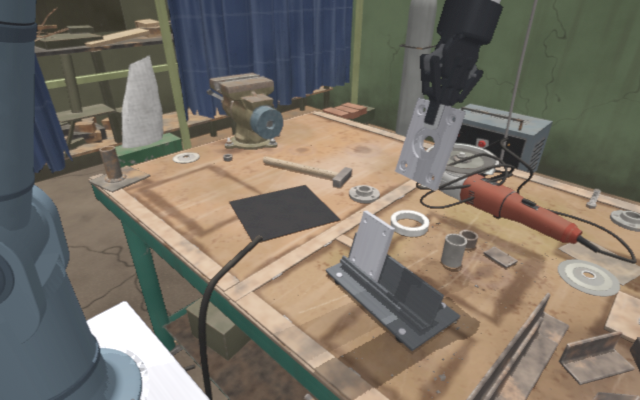

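View pics/e_wrist.png

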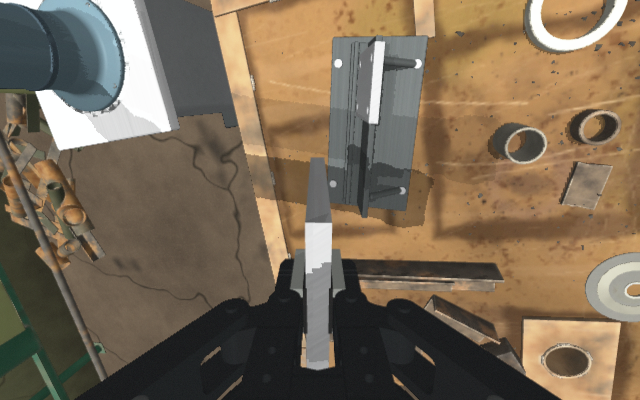

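Run:
```python
from h import *
q=read_qpos().copy()
move_j([-1.0,.35,.45,1.41,.4,1.6,-2.0])
print(read_eef_pos(),Ro.from_quat(read_tcp_rot()).as_matrix().round(2),read_time_s(),read_finger_gap())
for psi in (-90,-75,-60,-45):
    for thd,lift in ((60,.15),(40,.1),(20,.03),(20,0)):
            pp,qq,_,_=place(np.radians(psi),np.radians(thd),-1,lift=lift);k=inverse_kinematics(pp,qq);print(psi,thd,lift,pp.round(3),None if k is None else k.round(2))
cv2.imwrite("pics/f.png",read_camera("scene")[:,:,::-1])
```

```text
[0.5883288  0.21236004 0.4319222 ] [[ 0.98  0.11  0.14]
 [ 0.17 -0.83 -0.53]
 [ 0.05  0.55 -0.84]] 10.375 0.009150646894254856
-90 60 0.15 [0.588 0.175 0.248] [-0.9   0.49  0.45  1.59  0.26  1.36 -2.13]
-90 40 0.1 [0.588 0.204 0.176] [-1.    0.76  0.44  1.5   0.4   1.47 -2.31]
-90 20 0.03 [0.588 0.224 0.076] [-1.03  1.1   0.43  1.34  0.48  1.62 -2.43]
-90 20 0 [0.588 0.224 0.046] [-1.03  1.15  0.42  1.33  0.47  1.6  -2.45]
-75 60 0.15 [0.591 0.176 0.248] [-0.92  0.42  0.42  1.68  0.36  1.23 -1.98]
-75 40 0.1 [0.584 0.204 0.176] [-1.06  0.67  0.43  1.66  0.55  1.3  -2.25]
-75 20 0.03 [0.578 0.223 0.076] [-1.14  1.02  0.43  1.55  0.63  1.42 -2.44]
-75 20 0 [0.578 0.223 0.046] [-1.13  1.07  0.42  1.54  0.62  1.4  -2.47]
-60 60 0.15 [0.594 0.177 0.248] [-0.93  0.35  0.4   1.77  0.44  1.1  -1.82]
-60 40 0.1 [0.579 0.202 0.176] [-1.12  0.56  0.42  1.83  0.71  1.13 -2.21]
-60 20 0.03 [0.57  0.219 0.076] [-1.23  0.93  0.43  1.76  0.82  1.22 -2.51]
-60 20 0 [0.57  0.219 0.046] [-1.23  0.99  0.42  1.74  0.81  1.2  -2.54]
-45 60 0.15 [0.596 0.179 0.248] [-0.93  0.28  0.38  1.86  0.5   0.96 -1.63]
-45 40 0.1 [0.576 0.199 0.176] [-1.15  0.46  0.42  1.99  0.9   0.95 -2.19]
-45 20 0.03 [0.562 0.213 0.076] [-1.3   0.86  0.43  1.97  1.08  1.05 -2.64]
-45 20 0 [0.562 0.213 0.046] [-1.3   0.92  0.43  1.95  1.07  1.02 -2.68]
```

View pics/f.png

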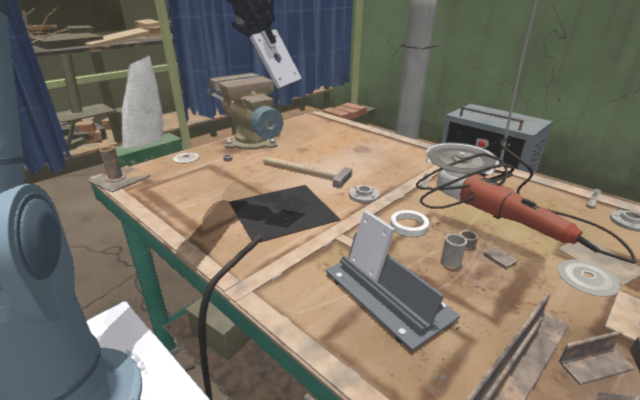

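Run:
```python
from h import *
psi=np.radians(-75)
for thd,lift in ((60,.12),(20,.04)):
    pp,qq,_,_=place(psi,np.radians(thd),-1,lift=lift); movel(pp,qq,.15)
pause(.2)
print(read_ft_force(),read_ft_torque(),read_finger_gap(),read_time_s(),read_qpos().round(2))
for c in("scene","wrist","top"):
    cv2.imwrite(f"pics/g_{c}.png",read_camera(c)[:,:,::-1])
R=np.stack([-tool(psi,np.radians(20))[1],np.cross(tool(psi,np.radians(20))[2],-tool(psi,np.radians(20))[1]),tool(psi,np.radians(20))[2]],1)
O=read_eef_pos()-R@[.045,0,.005]
for c in ("top","scene"):
    o=cv2.imread(f"pics/g_{c}.png")
    for X in [(60,40,0),(60,-40,0),(-60,40,0),(-60,-40,0),(0,0,0)]:
        u=proj(R@(np.array(X)/1e3)+O,c);cv2.circle(o,(int(u[0]),int(u[1])),1,(0,0,255),-1)
    u=proj(O,c).astype(int);cv2.imwrite(f"pics/g2_{c}.png",cv2.resize(o[max(0,u[1]-75):u[1]+75,u[0]-100:u[0]+100],None,fx=4,fy=4))
```

```text
[ 0.22708481  0.34733255 -3.7106474 ] [ 1.84547709  0.46621704 -0.01381168] 0.008937782481666498 13.3167 [-1.17  1.01  0.48  1.56  0.6   1.4  -2.41]
```

View pics/g2_top.png

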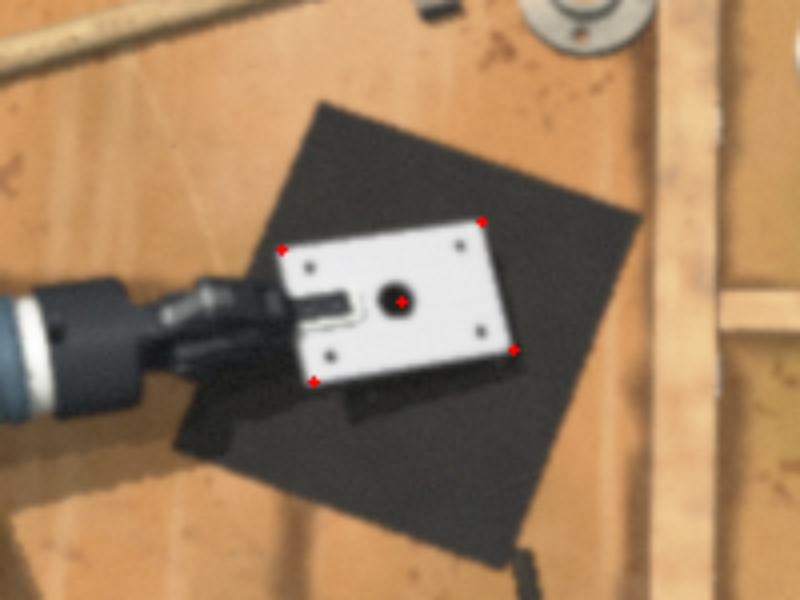

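View pics/g_scene.png

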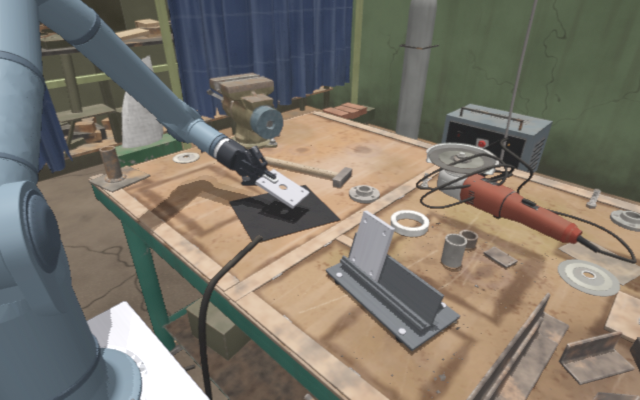

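Run:
```python
from h import *
psi=np.radians(-75)
th=np.radians(20)
pp,qq,_,_=place(psi,th,-1,lift=.006); movel(pp,qq,.08)
b=read_ft_force()[2]; L=.006
while L>-.006:
    L-=.0015; pp,qq,_,_=place(psi,th,-1,lift=L); movel(pp,qq,.03); f=read_ft_force()[2]
    if f-b>2.5: break
print(L,b,f)
L-=.001
for thd in (18,16.5):   # pivot about the resting edge
    pp,qq,_,_=place(psi,np.radians(thd),-1,lift=L); movel(pp,qq,.05); print(thd,read_ft_force()-[0,0,b],read_eef_pos())
print(read_time_s())
cv2.imwrite("pics/h.png",read_camera("scene")[150:260,200:380,::-1].repeat(4,0).repeat(4,1))
```

```text
-0.0014999999999999996 -3.3110279307756656 -0.7050385478597733
18 [-0.58927321  0.16968623 12.90577155] [0.58037954 0.22355752 0.04449357]
16.5 [-0.82805209 -0.39079515 22.43806758] [0.58247898 0.22412685 0.04696374]
15.7917
```

View pics/h.png

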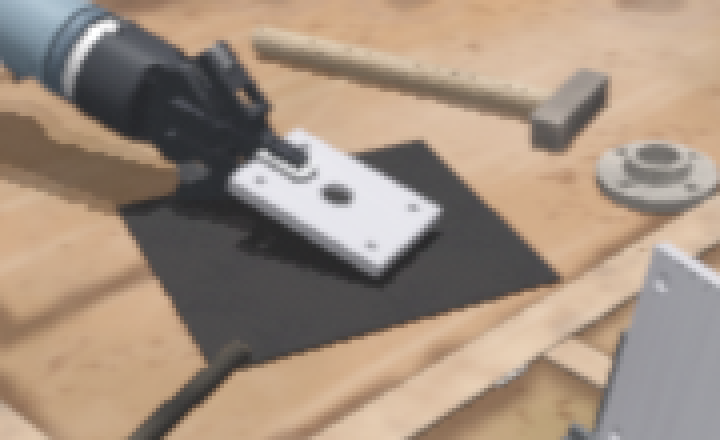

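Run:
```python
from h import *
psi=np.radians(-75)
for thd,L in ((20,.001),):
    pp,qq,_,_=place(psi,np.radians(thd),-1,lift=L); movel(pp,qq,.06); pause(.2)
    R=Ro.from_quat(read_tcp_rot()).as_matrix()
    print(thd,read_ft_force(),read_ft_torque(),read_eef_pos()-pp,np.degrees(np.arcsin(-R[2,2])),read_finger_gap())
print(read_time_s())
cv2.imwrite("pics/i.png",cv2.resize(read_camera("scene")[150:260,200:380,::-1],None,fx=4,fy=4,interpolation=cv2.INTER_CUBIC))
```

```text
20 [ 0.5508602   0.59538625 -2.62236897] [1.59699034 0.40137569 0.12129789] [-0.00060267  0.00011694 -0.00120986] 19.931807448001717 0.008713070902474146
16.3583
```

View pics/i.png

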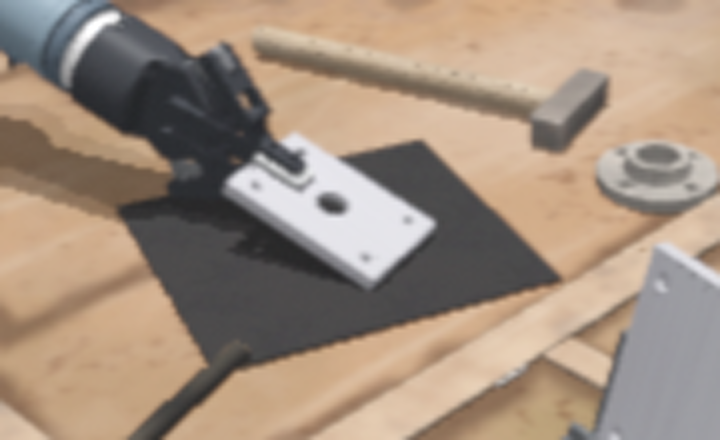

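Run:
```python
from h import *
psi=np.radians(-75)
for thd,L in ((25,.002),(30,.002),(30,-.0005)):
    pp,qq,_,_=place(psi,np.radians(thd),-1,lift=L); movel(pp,qq,.06)
print(read_ft_force(),read_eef_pos()-pp)
for g in (.013,.016,.020,.024,.028):
    move_gripper(g,20)
print(read_finger_gap(),read_ft_force(),read_ft_torque())
print(read_time_s())
cv2.imwrite("pics/j.png",cv2.resize(read_camera("scene")[150:260,200:380,::-1],None,fx=4,fy=4,interpolation=cv2.INTER_CUBIC))
cv2.imwrite("pics/j2.png",read_camera("wrist")[:,:,::-1])
```

```text
[-1.58478464  1.66411359  1.09679356] [-0.00096986  0.00114713 -0.00078097]
0.028118896640240733 [ 0.14347742 -0.88690869 -1.74961005] [1.19344128 0.30351579 0.06329105]
18.3667
```

View pics/j.png

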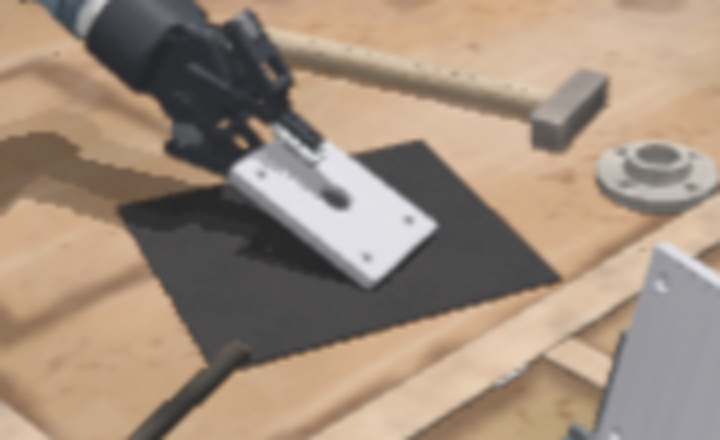

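View pics/j2.png

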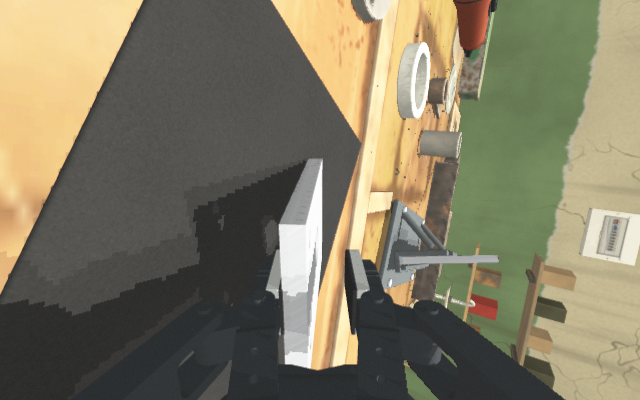

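Run:
```python
from h import *
p=read_eef_pos().copy();q=read_tcp_rot().copy();b=read_ft_force()[2]
d=0
while d<.026:
    d+=.002; movel(p-[0,0,d],q,.04); f=read_ft_force()
    if abs(f[2]-b)>2.5: break
print(d,b,f,read_eef_pos(),read_ft_torque(),read_time_s())
cv2.imwrite("pics/k.png",cv2.resize(read_camera("scene")[150:260,200:380,::-1],None,fx=4,fy=4,interpolation=cv2.INTER_CUBIC))
cv2.imwrite("pics/k2.png",read_camera("wrist")[:,:,::-1])
```

```text
0.02600000000000001 -2.191361472440187 [-0.32689645  1.71169314 -1.83269153] [0.58054216 0.21391647 0.03512791] [1.25126432 0.31120296 0.0505236 ] 21.7167
```

View pics/k.png

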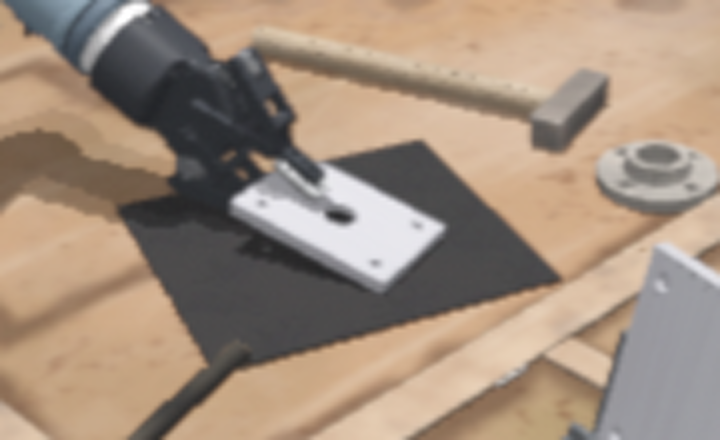

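View pics/k2.png

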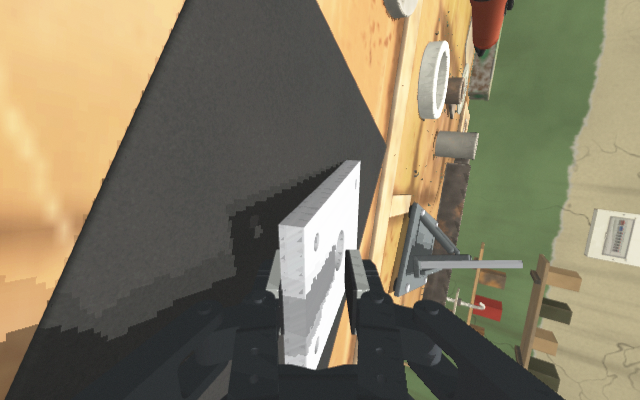

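Run:
```python
from h import *
psi=np.radians(-75);h=np.array([np.cos(psi),np.sin(psi),0])
p=read_eef_pos().copy();q=read_tcp_rot().copy();b=read_ft_force()
for d in (.01,.02,.03,.04,.055,.07):
    movel(p-h*d,q,.06); print(d,(read_ft_force()-b).round(1))
movel(p-h*.12+[0,0,.05],q,.15)
print(read_time_s())
for c in("scene","top"):
    im=read_camera(c);cv2.imwrite(f"pics/l_{c}.png",im[:,:,::-1])
    for n in("cover_plate","blank_plate"): print(c,n,tip_of(c,n)[:2])
cv2.imwrite("pics/l1.png",cv2.resize(cv2.imread("pics/l_scene.png")[150:260,200:380],None,fx=4,fy=4,interpolation=cv2.INTER_CUBIC))
cv2.imwrite("pics/l2.png",cv2.resize(cv2.imread("pics/l_top.png")[110:250,150:320],None,fx=4,fy=4,interpolation=cv2.INTER_CUBIC))
```

```text
0.01 [-0.1 -0.5  0.7]
0.02 [ 0.3 -1.6  0.6]
0.03 [ 0.3 -1.6 -0.9]
0.04 [-0.1 -3.3  2. ]
0.055 [-0.1 -2.2  1.3]
0.07 [-0.3 -2.3  2.5]
24.5083
scene cover_plate [{'at': [282.3, 208.0], 'confidence': 0.58}]
scene blank_plate [{'at': [368.7, 246.8], 'confidence': 0.92}]
top cover_plate [{'at': [239.8, 178.6], 'confidence': 0.91}]
top blank_plate [{'at': [379.0, 196.9], 'confidence': 0.59}]
```

View pics/l1.png

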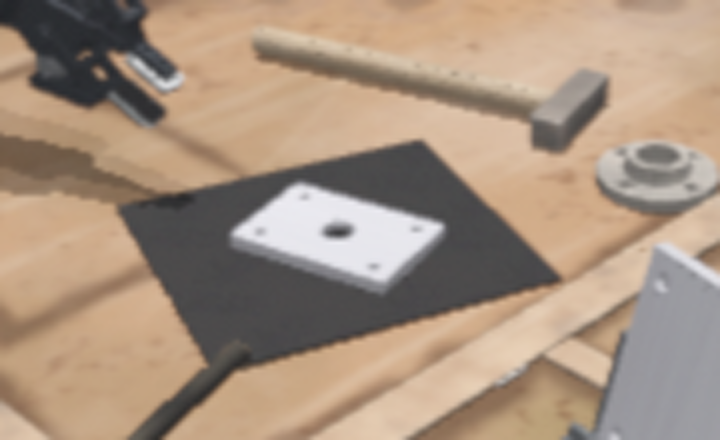

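View pics/l2.png

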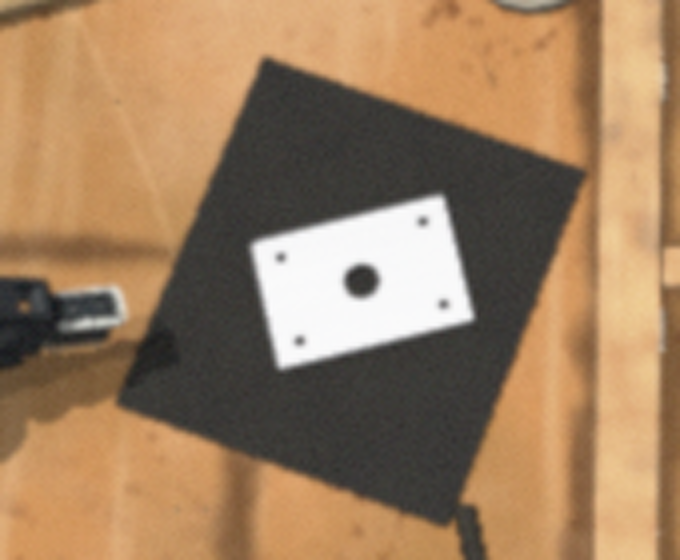

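Run:
```python
from h import *
im=cv2.imread("pics/l_top.png")
def zp(l): return np.array([onz(np.array(q)/4+(150,110)-.375,"top",z) for q,z in l])
m=zp([((265,58),.005),((586,172),.005),((449,525),.005),((119,403),.005)])
c=zp([((250,242),.015),((443,195),.015),((474,320),.015),((278,369),.015),((361,281),.015)])
print(m.mean(0),c[:4].mean(0),c[4]);print([np.linalg.norm(c[i]-c[(i+1)%4]).round(3) for i in range(4)],[np.linalg.norm(m[i]-m[(i+1)%4]).round(3) for i in range(4)])
b=cv2.imread("pics/a_scene.png");s=cv2.imread("pics/l_scene.png")
print("blank diff",cv2.absdiff(b,s)[212:290,345:395].mean())
cv2.imwrite("pics/m.png",cv2.resize(s[200:350,320:470],None,fx=4,fy=4))
```

```text
[0.59008566 0.18533904 0.005     ] [0.59082121 0.17993353 0.015     ] [0.59082393 0.18018221 0.015     ]
[np.float64(0.122), np.float64(0.082), np.float64(0.122), np.float64(0.082)] [np.float64(0.217), np.float64(0.235), np.float64(0.216), np.float64(0.235)]
blank diff 3.9756410256410257
```

View pics/m.png

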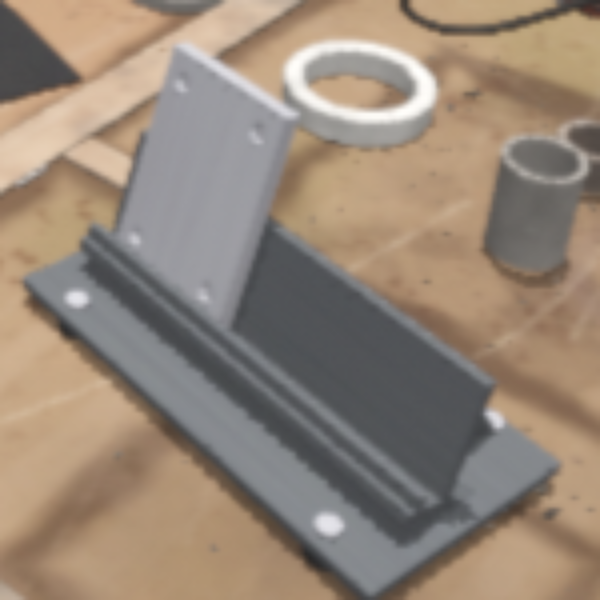

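Run:
```python
from bench import *
print(read_joint_vel().round(3),read_time_s()); sign_off()
```

```text
[-0.005 -0.005 -0.003 -0.007  0.     0.     0.001] 24.8083
the job is handed in; nothing more can be done
```

The cover plate now lies flat, recessed face down, on the rubber mat, and I handed the job in at 24.8 s.

**How it was done:** I pinched the plate at its top edge, pulled it out lengthwise and turned it over. I set its far edge on the mat, let it rest on the lower finger, lowered it and slid the finger out. The near edge had only the last finger's thickness to drop.

**Last checks:**
- **Placement:** the plain back is up, and the plate measures 122 x 82 mm in the top picture, against 120 x 80 mm. Its centre is about 5 mm from the mat's centre.
- **Other plate:** the blank plate still stands in the stand, with no shift visible.
- **Robot:** the gripper is clear of everything.

**One thing that went wrong:** when I first tilted the plate lower while still gripping it, the hand was blocked, apparently by touching the mat. The contact force read about 22 N, under the 40 N limit. I backed off and released at a steeper angle, and no other contact reading came near that.

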